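# Set out the coverslipping station

## Robot

A 7-joint arm with a two-finger parallel gripper is mounted at the origin on a cart in front of the work surface, level with it; the furniture and walls round the work are solid. World frame = base frame: x ahead of the robot, y to its left, z up, the work surface at z = 0. Lengths are in m, angles in degrees, forces in N, time in s.
With the tool pointing down it reaches from about 0.425 to 0.875 m from the base axis. Payload 8.4 kg.
Tool frame: the origin (TCP) lies on the centre line of the jaws, within the pads' length; the fingertips stand 25 mm ahead of it and the grasp point (between the pads) lies 6 mm ahead of it; z points along the fingers, y is the line along which they close (so a half turn about z gives the same grasp; the last joint's range is limited). The gripper opens to 85 mm and grips with 20 to 120 N. Pads are 22 mm wide; open, the fingers measure 114 mm over their backs; the gripper's body (76 mm by 85 mm) begins 54 mm behind the grasp point. The pads swing forward as they close: fully open they stand 13 mm farther back than shut.
Start: joints at [59.633, 19.091, 2.286, 83.961, -0.768, 76.965, -3.352], TCP at [0.271, -0.591, 0.256] pointing down, gripper open.
Joint ranges: [-147.57, 147.57], [-21.85, 119.76], [-74.77, 79.35], [14.55, 137.4], [-85.83, 265.84], [4.83, 119.75], [-152.11, 152.11]. Speed limits (degrees/s): [127.2, 127.2, 159.86, 159.86, 180, 180, 180].

## Interface

Orientations are given as [roll, pitch, yaw] about the fixed x, y, z axes, in that order (R = Rz(yaw) Ry(pitch) Rx(roll)).
In Python, from bench import robot, viewer, order gives the robot as it stands.
- The arm moves only by the shell command python3 -m handwheel 'ROWS' [FORCE]. ROWS is JSON, a list of rows, each an object with "offset": the shift along the world's x, y, z in cm, a list of three; "spin": the turn about the world's z in rad; "claw": the opening, from 0 (shut) to 1 (fully open). In form: [{"offset": [x, y, z], "spin": spin, "claw": claw}, ...]. A call has 1 to 20 rows; each row is the pose to reach, as a shift and turn from the pose commanded when the call began; what a row does not reach only later rows make up. A row lasts 1/8 s, in which the tool goes at most 62.5 mm and 10.7 degrees, less where a joint would pass 70% of its speed; a pose out of reach is approached as far as the arm can. A call with a gripper value outside its range is refused whole. The fingers move at their own pace and stop on an object; FORCE is the grip in N (left out, the last holds). Time passes only in rows, so rows that repeat a pose let the fingers close. It gives the time, the measured TCP pose, the force, the opening and the grip force at its end, in the units of the state.
- robot.observe(): the state, without advancing time (a new reading comes with each control period).
- viewer.snapshot(name): name is "scene" or "top" or "wrist"; returns the picture (384x512x3 uint8, blue, green, red); there is no depth.
- viewer.camera_info(name): a dict with "intrinsics" (3x3 intrinsics, pixels), "k1" (the pictures are not rectified: a ray, as slopes to the right and down, at radius r is drawn at 1 + k1 r^2 times it, then the intrinsics apply), "extrinsics" (4x4, takes a point from camera to world coordinates). Camera axes: x right, y up, looking along -z (the intrinsics and any distortion apply to the point x, -y, -z); pixel columns grow to the right and rows downward; lengths in m; the calibration is good to about 2 mm. A picture is of the moment at which its call begins: read the wrist's pose just before it. camera_info takes no time and is no camera call; for the wrist camera it gives the pose at the moment of the call.
- order.hand_in(): hands the job in; it is judged then, once.
The state is a dict: "time_s": time; "joints": joint angles; "qvel": joint speeds; "joint_efforts": joint torques, N m; "tool_pos": TCP position; "orientation": TCP orientation; "contact_force": force on the tool from outside, world axes, zero at the start; "moment": the same for the moment, N m; "gripper_width": finger opening in m; "finger_force": force on a finger pad.
Only numpy, scipy, OpenCV 4.12 (cv2) and the standard library are available. Lean on these libraries where they do the work, as an engineer would, in place of code of your own. Each camera call takes 0.05 s, during which the arm holds its last target. There are 200 camera calls.

## Task

Set out the coverslipping station on the dark mat, using the middle three of its five white-framed fields. Lay the slide mailer in the middle of the field next to the note pad and the cover-glass box in the middle of the field next to the tape roll, both squared up with their long sides running across the mat from its front edge to its back edge. Set the black loupe centrally on top of the cover-glass box and stand the dropper bottle upright in the middle of the field between the two, leaving the note pad, the tape roll, the eraser and the tweezers where they are.

Things in the scene. Friction and masses are not known exactly. Their poses are not given: they have to be found in the camera images.
- mat: Dark rubber mat fixed to the table, 124 (its x, front to back) x 460 (its y, left to right) x 4 mm. Origin at the centre of its underside; its top is 4 mm above the origin. Five fields in a row along y, centred at y = -180, -90, 0, 90 and 180 mm and x = 0, each framed by a flat white line 112 x 82 mm with no edge to feel. The two end fields hold the note pad and the tape roll, either way round; the middle three are empty.
- pad: White note pad of request slips, 74 (x) x 105 (y) x 12 mm, lying inside one of the two end fields, its long side (its y) front to back across the mat. Origin at the centre of its underside. Loose; stays where it is.
- roll: Cream roll of label tape lying flat in the field at the other end of the mat, 56 mm across, 18 mm high. Origin at the centre of its underside. Loose; stays where it is.
- mailer: Flat slide mailer, a small case with blue base and white lid, 34 (x) x 85 (y) x 11 mm. Origin at the centre of its underside, z up; its y axis is its long axis. To be moved; grip it across its 34 mm width.
- coverbox: White cover-glass box with a blue and white label on its flat top, 31 (x) x 63 (y) x 23 mm. Origin at the centre of its underside, z up; its y axis is its long axis. To be moved; grip it across its 31 mm width.
- loupe: Black round loupe standing on its flat end, 36 mm across, 27 mm high. Origin at the centre of its underside, z up. To be moved.
- dropper: Small brown dropper bottle standing upright with a black dropper top, 33 mm across in the body up to 62 mm, then narrower; 100 mm high in all. Origin at the centre of its underside, z up. To be moved; grip round the body.
- clipboard: Brown clipboard on a steel stand, fixed to the table behind the mat, leaning; with its stand it fills about x 0.66 to 0.85 m and y -0.21 to 0.03 m in the room and is 295 mm high. Origin near the middle of its foot. An obstacle only: carry things round in front of it (the space over the mat is free).
- eraser: Blue and white eraser lying near the work, 22 x 48 x 12 mm. Origin at the centre of its underside. Loose; stays where it is.
- tweezers: Steel tweezers lying near the work, 13 (x) x 122 (y) x 8 mm. Origin at the centre of its underside. Loose; stay where they are.
Things that resemble listed ones, but are neither listed nor needed, are in the scene too. Leave any green look-alike of the coverbox alone.

How it is judged:
By the outcome, as a careful person would: the job done as asked, in the order asked, and still so for the second after the job is handed in, with the robot touching nothing.
It also fails if it takes over 144 s, if anything falls off the work surface, if the arm or the gripper's body presses on something with over 40 N, if the wrist force passes 120 N, or if a joint passes its speed limit or range.

## Working session

There is one attempt and no reset: what is moved stays moved. The work goes in short steps, Python scripts to look and compute and a shell command to move; the robot and the scene stay as the last step left them, time stands still between calls to the robot, and variables do not carry over. Pictures are saved under pics/ and viewed, at most 16 in all, crops included, and the job is handed in when it is done.

```bash
mkdir -p pics; cat > h.py <<'E'
import numpy as np, cv2
from bench import robot, viewer, order
def snap(n,f):
    im=viewer.snapshot(n); cv2.imwrite('pics/'+f+'_raw.png',im); return im
def ray(info,u,v):
    K=np.array(info['intrinsics']);x=(u-K[0,2])/K[0,0];y=(v-K[1,2])/K[1,1]
    rd=np.hypot(x,y);r=rd
    for _ in range(20): r=rd/(1+info['k1']*r*r)
    s=r/rd if rd>0 else 1
    T=np.array(info['extrinsics']);d=T[:3,:3]@np.array([x*s,-y*s,-1]);return T[:3,3],d
def pt(info,u,v,z):
    o,d=ray(info,u,v);return (o+d*(z-o[2])/d[2])[:2]
def proj(info,p):
    K=np.array(info['intrinsics']);T=np.array(info['extrinsics']);c=T[:3,:3].T@(np.array(p)-T[:3,3])
    x,y=c[0]/-c[2],-c[1]/-c[2];f=1+info['k1']*(x*x+y*y);return K[0,0]*x*f+K[0,2],K[1,1]*y*f+K[1,2]
E
python3 - <<'E'
from h import *
s=robot.observe();print(s)
for n in('top','scene'):
    im=snap(n,n+'0');i=viewer.camera_info(n);print(n,i['intrinsics'],i['k1'],np.round(i['extrinsics'],3).tolist())
    cv2.imwrite(f'pics/{n}0.png',cv2.resize(im,(800,600),interpolation=cv2.INTER_CUBIC))
E
```

```text
{'time_s': 0.0, 'joints': array([59.63522424, 19.13002686,  2.28577668, 84.01041693, -0.76710697,
       76.96568411, -3.3519071 ]), 'qvel': array([ 0.07203976, -0.05778628,  0.02351274,  0.06112953, -0.09000135,
        0.0176949 , -0.08356113]), 'joint_efforts': array([ 2.20820300e-03, -6.58557129e+01,  1.36679113e+00, -4.05566633e+01,
        1.70410727e-02,  1.25519969e-02, -1.03163345e-05]), 'tool_pos': array([ 0.27120829, -0.59026407,  0.25544654]), 'orientation': array([-1.79909392e+02,  7.14534914e-03,  2.46789958e+01]), 'contact_force': array([-0.21166715,  0.45545479,  0.02633373]), 'moment': array([ 0.06156641,  0.06386413, -0.01361245]), 'finger_force': 0.0, 'gripper_width': 0.08537492310225331}
top [[355.70753861   0.         250.41755894]
 [  0.         355.70753861 195.15775411]
 [  0.           0.           1.        ]] -0.04519529117920481 [[0.029, 0.981, -0.193, 0.403], [-0.999, 0.024, -0.027, -0.063], [-0.022, 0.194, 0.981, 1.146], [0.0, 0.0, 0.0, 1.0]]
scene [[493.84794129   0.         256.66439342]
 [  0.         493.84794129 189.4692864 ]
 [  0.           0.           1.        ]] -0.029317019074614162 [[-0.707, 0.447, -0.548, -0.11], [-0.707, -0.44, 0.554, 0.696], [0.006, 0.779, 0.627, 0.89], [0.0, 0.0, 0.0, 1.0]]
```

View pics/top0.png

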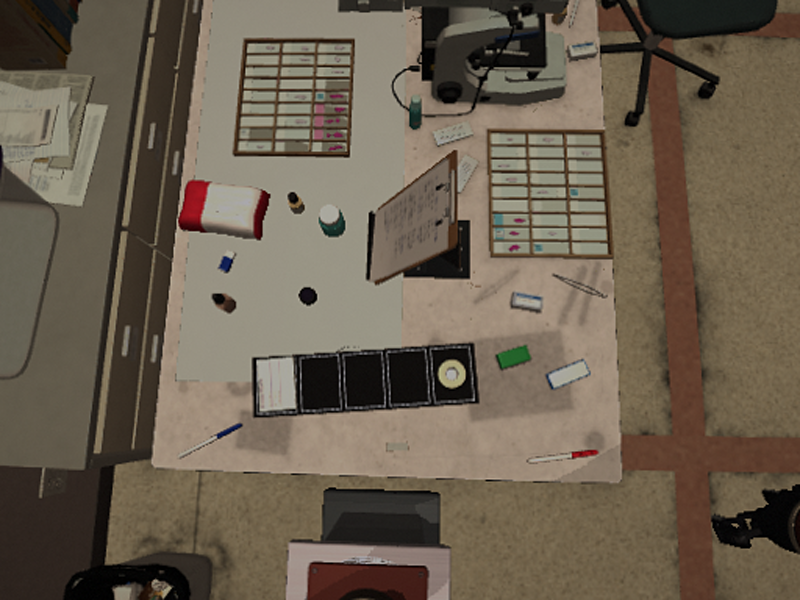

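View pics/scene0.png

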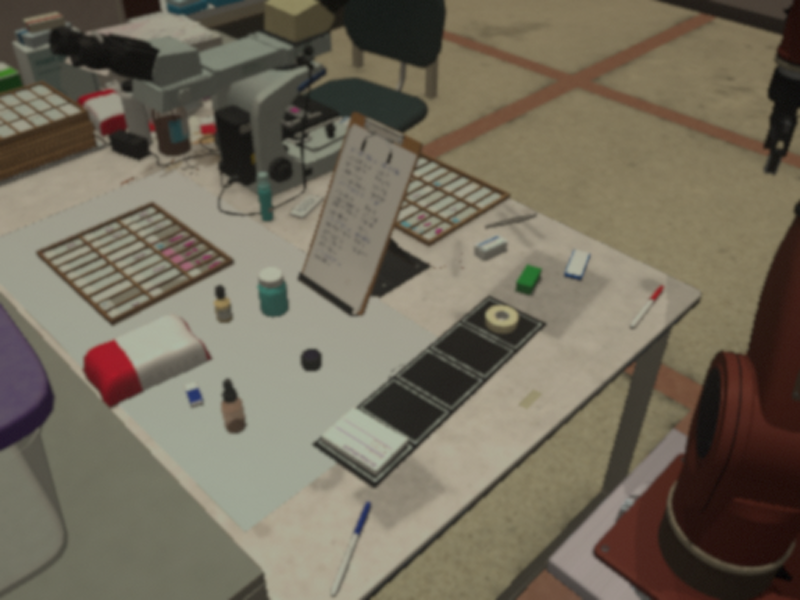

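The top view shows the pad in the left (+y) end field (275,385), the roll at (452,374) and the loupe at (307,296).
- Dropper candidates: (223,302), which is larger, and (295,203), a smaller amber bottle.
- Cover box candidates: (527,301), white and blue, and (513,357), the green look-alike.
- Mailer: (568,374). Eraser: (228,262).

I'll confirm these in an enlarged crop.

```bash
python3 - <<'E'
from h import *
im=cv2.imread('pics/top0_raw.png')
a=im[170:260,310:400];b=im[110:215,125:230]
a=cv2.resize(a,(400,400),interpolation=cv2.INTER_CUBIC);b=cv2.resize(b,(400,400),interpolation=cv2.INTER_CUBIC)
cv2.imwrite('pics/crop1.png',np.hstack([a,b]))
i=viewer.camera_info('top')
g=lambda u,v,z:print((u,v),pt(i,u*.64,v*.64,z).round(3))
for n,u,v,z in [('mat corner',253,357,0),('',473,344,0),('',478,402,0),('',256,417,0),('mailer',568,374,.011),('box',527,301,.023),('green',513,357,.023),('eraser',228,262,.012),('loupe',307,296,.027),('dropB',223,302,.03),('dropS',295,203,.03)]: print(n,end=' ');g(u,v,z)
E
```

```text
mat corner (253, 357) [0.511 0.254]
 (473, 344) [ 0.55  -0.202]
 (478, 402) [ 0.432 -0.212]
 (256, 417) [0.388 0.239]
mailer (568, 374) [ 0.492 -0.393]
box (527, 301) [ 0.639 -0.31 ]
green (513, 357) [ 0.523 -0.28 ]
eraser (228, 262) [0.711 0.321]
loupe (307, 296) [0.637 0.144]
dropB (223, 302) [0.62  0.317]
dropS (295, 203) [0.839 0.181]
```

View pics/crop1.png

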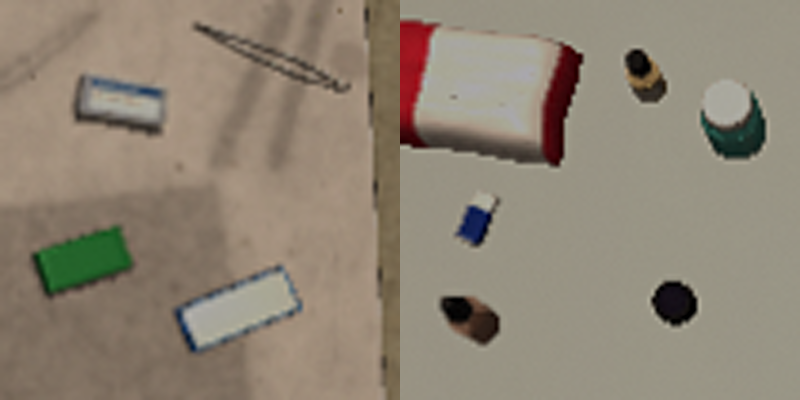

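The crop confirms the pieces:
- The white box with the blue and white label at (120,100) in the left half is the cover box. The green one at (85,260) is the look-alike.
- The white lid with blue rim at (240,310) is the mailer.
- In the right half, the larger brown bottle at (470,318) fits the dropper. The smaller amber one at (645,75) is the look-alike.

Next I move above the mailer.

```bash
python3 -m handwheel '[{"offset":[21.9,19.7,0],"spin":-1.53,"claw":1},{"offset":[21.9,19.7,0],"spin":-1.53,"claw":1},{"offset":[21.9,19.7,0],"spin":-1.53,"claw":1},{"offset":[21.9,19.7,0],"spin":-1.53,"claw":1},{"offset":[21.9,19.7,0],"spin":-1.53,"claw":1},{"offset":[21.9,19.7,0],"spin":-1.53,"claw":1},{"offset":[21.9,19.7,0],"spin":-1.53,"claw":1},{"offset":[21.9,19.7,0],"spin":-1.53,"claw":1},{"offset":[21.9,19.7,0],"spin":-1.53,"claw":1},{"offset":[21.9,19.7,0],"spin":-1.53,"claw":1},{"offset":[21.9,19.7,0],"spin":-1.53,"claw":1}]' 40
cat > look.py <<'E'
from h import *
import sys,json
f=sys.argv[1];s=robot.observe();i=viewer.camera_info('wrist');im=snap('wrist',f)
json.dump({k:np.array(v).tolist() for k,v in i.items()},open(f'pics/{f}.json','w'))
cv2.imwrite(f'pics/{f}.png',cv2.resize(im,(800,600),interpolation=cv2.INTER_CUBIC))
print(s['time_s'],s['tool_pos'].round(4),s['orientation'].round(2),s['gripper_width']);print(np.round(i['extrinsics'],3).tolist())
E
python3 look.py w1
```

```text
time_s: 1.48
tool_pos: [0.4903, -0.3935, 0.2561]
orientation: [180.0, 0.0, -62.9]
contact_force: [-0.9, 0.4, -0.1]
gripper_width: 0.0855
finger_force: 0.0
1.475 [ 0.4903 -0.3935  0.2561] [ 1.7999e+02  2.0000e-02 -6.2880e+01] 0.08553598289424753
[[-0.89, 0.432, 0.147, 0.529], [-0.456, -0.843, -0.287, -0.467], [0.0, -0.322, 0.947, 0.373], [0.0, 0.0, 0.0, 1.0]]
```

View pics/w1.png

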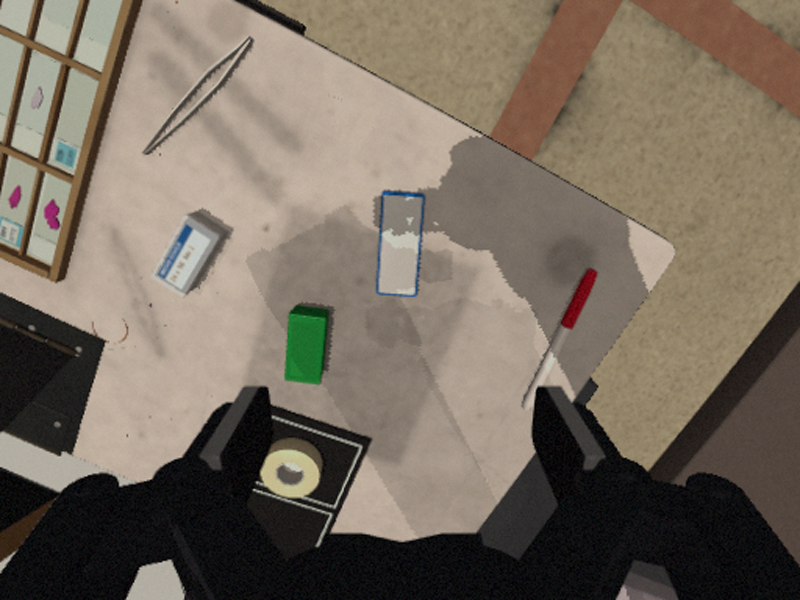

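The wrist view shows the mailer corners at (384,191), (424,193), (417,297) and (377,294). The cover box top is around (188,252), the green box is at (307,345) and the roll is at (292,468).

```bash
cat >> h.py <<'E'
import json
def wpt(f,uv,z,s=.64):
    i=json.load(open(f'pics/{f}.json'));return np.array([pt(i,u*s,v*s,z) for u,v in uv])
def rect(p):
    p=np.array(p,np.float32)*1000;(c,(w,h),a)=cv2.minAreaRect(p);return np.round(c,1),round(w,1),round(h,1),round(a,1)
E
python3 - <<'E'
from h import *
P=wpt('w1',[(384,191),(424,193),(417,297),(377,294)],.011);print(P.round(4).tolist(),rect(P))
d=P[0]-P[3]+P[1]-P[2];print(np.degrees(np.arctan2(d[1],d[0])),P.mean(0))
P=wpt('w1',[(188,213),(219,231),(187,294),(153,274)],.023);print(P.round(4).tolist(),rect(P))
i=viewer.camera_info('top')
Q=np.array([pt(i,u*.64,v*.64,.004) for u,v in[(253,357),(473,344),(478,402),(256,417)]]);print(rect(Q),Q.mean(0))
E
```

```text
[[0.5237, -0.4275], [0.4956, -0.4402], [0.461, -0.3627], [0.4916, -0.3499]] (array([ 492.6, -395.5]), 33.2, 84.8, 22.6)
-66.71240813172848 [ 0.49299398 -0.39505927]
[[0.6502, -0.3465], [0.6239, -0.3442], [0.6297, -0.2838], [0.66, -0.2872]] (array([ 642. , -315.5]), 60.8, 30.5, 84.5)
(array([469.1,  20.5]), 122.8, 456.1, 5.0) [0.46993434 0.01946085]
```

```bash
python3 -m handwheel '[{"offset":[0.28,-0.13,-4],"spin":-0.068,"claw":0.6},{"offset":[0.28,-0.13,-9],"spin":-0.068,"claw":0.6},{"offset":[0.28,-0.13,-14],"spin":-0.068,"claw":0.6},{"offset":[0.28,-0.13,-18],"spin":-0.068,"claw":0.6},{"offset":[0.28,-0.13,-20.5],"spin":-0.068,"claw":0.6},{"offset":[0.28,-0.13,-21.8],"spin":-0.068,"claw":0.6},{"offset":[0.28,-0.13,-22.4],"spin":-0.068,"claw":0.6},{"offset":[0.28,-0.13,-22.6],"spin":-0.068,"claw":0.6},{"offset":[0.28,-0.13,-22.6],"spin":-0.068,"claw":0.6}]' 40
python3 look.py w2
```

```text
time_s: 2.65
tool_pos: [0.4937, -0.3952, 0.0312]
orientation: [-180.0, -0.1, -66.9]
contact_force: [-0.1, 0.5, -0.2]
gripper_width: 0.0511
finger_force: 0.0
2.65 [ 0.4937 -0.3952  0.0312] [-1.7996e+02 -6.0000e-02 -6.6870e+01] 0.0511008111773519
[[-0.92, 0.372, 0.126, 0.527], [-0.393, -0.871, -0.295, -0.471], [-0.001, -0.321, 0.947, 0.148], [0.0, 0.0, 0.0, 1.0]]
```

View pics/w2.png

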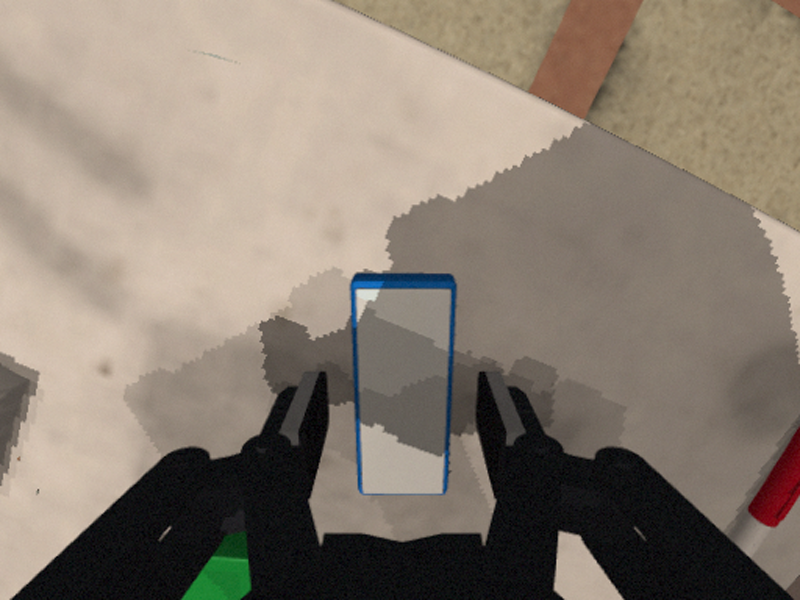

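The mailer is centred between the fingers: the inner pad edges are at (327,375) and (478,373), and the lid edges at 355 and 455. Next I'll work out the tip height from this.

```bash
python3 - <<'E'
from h import *
i=json.load(open('pics/w2.json'));t=np.array([.4937,-.3952,.0312]);a=np.radians(-66.87)
ty=np.array([np.sin(a),-np.cos(a),0]);tx=np.array([np.cos(a),np.sin(a),0])
for u,v in[(327,375),(478,373)]:
  for w in(.0255,-.0255):
    o,d=ray(i,u*.64,v*.64);k=((t-o)@ty+w)/(d@ty);p=o+k*d
    if k>0: print(p.round(4),((p-t)@tx).round(4))
E
```

```text
[ 0.5207 -0.3935  0.0117] 0.009
[ 0.473  -0.4118  0.0067] 0.0071
```

```bash
python3 -m handwheel '[{"offset":[0,0,-0.2],"spin":0,"claw":0.6},{"offset":[0,0,-0.35],"spin":0,"claw":0.6},{"offset":[0,0,-0.35],"spin":0,"claw":0.3},{"offset":[0,0,-0.35],"spin":0,"claw":0.3},{"offset":[0,0,-0.35],"spin":0,"claw":0.3},{"offset":[0,0,-0.35],"spin":0,"claw":0.3},{"offset":[0,0,-0.35],"spin":0,"claw":0.3}]' 40
```

```text
time_s: 3.58
tool_pos: [0.4933, -0.395, 0.027]
orientation: [-180.0, -0.0, -66.9]
contact_force: [-0.7, 0.1, 2.5]
gripper_width: 0.0329
finger_force: 40.4
```

```bash
python3 -m handwheel '[{"offset":[0,0,1.5],"spin":0,"claw":0.3},{"offset":[0,0,5],"spin":0,"claw":0.3},{"offset":[0,0,9],"spin":0,"claw":0.3},{"offset":[0,2,13.5],"spin":0.1,"claw":0.3},{"offset":[0,5,17.5],"spin":0.25,"claw":0.3},{"offset":[0,9,17.5],"spin":0.4,"claw":0.3},{"offset":[-0.5,13.5,17.5],"spin":0.55,"claw":0.3},{"offset":[-1,18.5,17.5],"spin":0.7,"claw":0.3},{"offset":[-1.5,23.5,17.5],"spin":0.85,"claw":0.3},{"offset":[-2.3,28.5,17.5],"spin":1.0,"claw":0.3},{"offset":[-2.3,33.5,17.5],"spin":1.15,"claw":0.3},{"offset":[-2.3,38,17.5],"spin":1.255,"claw":0.3},{"offset":[-2.3,41.5,17.5],"spin":1.255,"claw":0.3},{"offset":[-2.3,43.5,17.5],"spin":1.255,"claw":0.3},{"offset":[-2.3,44.5,17.5],"spin":1.255,"claw":0.3},{"offset":[-2.3,44.5,17.5],"spin":1.255,"claw":0.3},{"offset":[-2.3,44.5,17.5],"spin":1.255,"claw":0.3}]'
python3 look.py w3
```

```text
time_s: 5.7
tool_pos: [0.4703, 0.049, 0.2019]
orientation: [180.0, 0.0, 4.9]
contact_force: [1.0, -0.1, -0.6]
gripper_width: 0.0324
finger_force: 40.2
5.7 [0.4703 0.049  0.2019] [179.98   0.     4.95] 0.032372548454929664
[[0.086, 0.943, 0.321, 0.554], [-0.996, 0.082, 0.029, 0.057], [0.001, -0.322, 0.947, 0.319], [0.0, 0.0, 0.0, 1.0]]
```

View pics/w3.png

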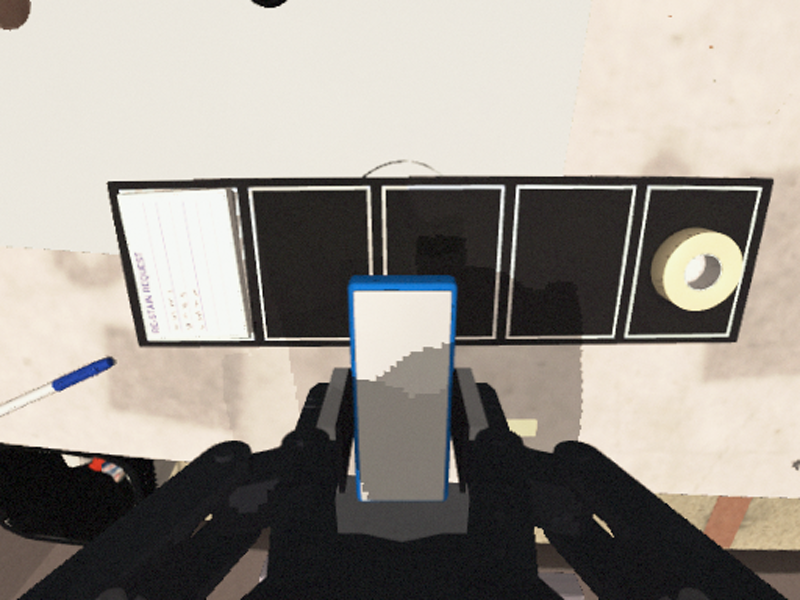

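The wrist view shows the mat corners at (108,183), (773,180), (738,341) and (138,346), with the field frames clear. The mailer is held straight, with lid corners (352,290), (455,290), (447,500) and (360,500).

```bash
cat > matfit.py <<'E'
from h import *
from scipy.optimize import least_squares
def fit(obs,M):
    f=lambda p:(np.c_[p[0]+M[:,0]*np.cos(p[2])-M[:,1]*np.sin(p[2]),p[1]+M[:,0]*np.sin(p[2])+M[:,1]*np.cos(p[2])]-obs).ravel()
    r=least_squares(f,[.47,.02,.09]);return r.x,f(r.x).reshape(-1,2)*1000
E
python3 - <<'E'
from matfit import *
uv=[(108,183),(773,180),(738,342),(138,346),(249,187),(371,186),(265,340),(383,187),(504,186),(499,340),(516,187),(635,186),(622,338),(508,338)]
M=np.array([(62,230),(62,-230),(-62,-230),(-62,230),(56,131),(56,49),(-56,131),(56,41),(56,-41),(-56,-41),(56,-49),(56,-131),(-56,-131),(-56,-49)])/1000.
O=wpt('w3',uv,.004);x,r=fit(O,M);print(x[:2].round(4),np.degrees(x[2]).round(2),r.round(1).tolist())
for y in(.09,0,-.09): print(y,(x[:2]+y*np.array([-np.sin(x[2]),np.cos(x[2])])).round(4))
P=wpt('w3',[(352,290),(455,290),(447,500),(360,500)],.186);d=P[0]-P[3]+P[1]-P[2];print(P.round(4).tolist(),P.mean(0).round(4),np.degrees(np.arctan2(d[1],d[0])))
E
```

```text
[0.4713 0.0199] 5.43 [[0.5, 1.6], [1.4, -2.5], [-0.8, -0.9], [-1.9, -0.6], [-0.6, -0.3], [-0.2, -0.2], [-0.5, -0.8], [0.5, -0.1], [0.5, -1.2], [0.6, 2.0], [1.1, -1.0], [0.4, -1.8], [-0.2, 5.2], [-0.8, 0.5]]
0.09 [0.4628 0.1095]
0 [0.4713 0.0199]
-0.09 [ 0.4798 -0.0697]
[[0.5093, 0.0677], [0.512, 0.0366], [0.4324, 0.0294], [0.4297, 0.0608]] [0.4709 0.0486] 5.039554633198287
```

```bash
python3 -m handwheel '[{"offset":[-0.4,3,0],"spin":0.007,"claw":0.3},{"offset":[-0.7,5.5,-2],"spin":0.007,"claw":0.3},{"offset":[-0.7,6,-5.5],"spin":0.007,"claw":0.3},{"offset":[-0.7,6,-9.5],"spin":0.007,"claw":0.3},{"offset":[-0.7,6,-13],"spin":0.007,"claw":0.3},{"offset":[-0.7,6,-15.3],"spin":0.007,"claw":0.3},{"offset":[-0.7,6,-16.3],"spin":0.007,"claw":0.3},{"offset":[-0.7,6,-16.8],"spin":0.007,"claw":0.3},{"offset":[-0.7,6,-17.0],"spin":0.007,"claw":0.3},{"offset":[-0.7,6,-17.05],"spin":0.007,"claw":0.3},{"offset":[-0.7,6,-17.05],"spin":0.007,"claw":0.3}]'
```

```text
time_s: 7.12
tool_pos: [0.4635, 0.1102, 0.0318]
orientation: [-180.0, -0.0, 5.4]
contact_force: [-0.0, -1.1, 0.4]
gripper_width: 0.0325
finger_force: 40.1
```

```bash
python3 -m handwheel '[{"offset":[0,0,-0.05],"spin":0,"claw":0.3},{"offset":[0,0,-0.1],"spin":0,"claw":0.3},{"offset":[0,0,-0.1],"spin":0,"claw":0.3},{"offset":[0,0,-0.1],"spin":0,"claw":0.55},{"offset":[0,0,-0.1],"spin":0,"claw":0.55},{"offset":[0,0,-0.1],"spin":0,"claw":0.55},{"offset":[0,0,0.5],"spin":0,"claw":0.55},{"offset":[0,0,3],"spin":0,"claw":0.55},{"offset":[0,-2,7],"spin":0,"claw":0.55},{"offset":[0,-4,12],"spin":0,"claw":0.55},{"offset":[0,-6,16.5],"spin":0,"claw":0.55},{"offset":[0,-6,17],"spin":0,"claw":1},{"offset":[0,-6,17],"spin":0,"claw":1},{"offset":[0,-6,17],"spin":0,"claw":1}]'
python3 look.py w4
```

```text
time_s: 8.88
tool_pos: [0.4624, 0.0506, 0.2]
orientation: [-180.0, 0.1, 5.5]
contact_force: [-0.1, 0.1, 0.5]
gripper_width: 0.0856
finger_force: 0.0
8.875 [0.4624 0.0506 0.2   ] [-1.7998e+02  1.3000e-01  5.4900e+00] 0.08563405802234939
[[0.096, 0.942, 0.323, 0.546], [-0.995, 0.091, 0.031, 0.059], [0.0, -0.324, 0.946, 0.317], [0.0, 0.0, 0.0, 1.0]]
```

View pics/w4.png

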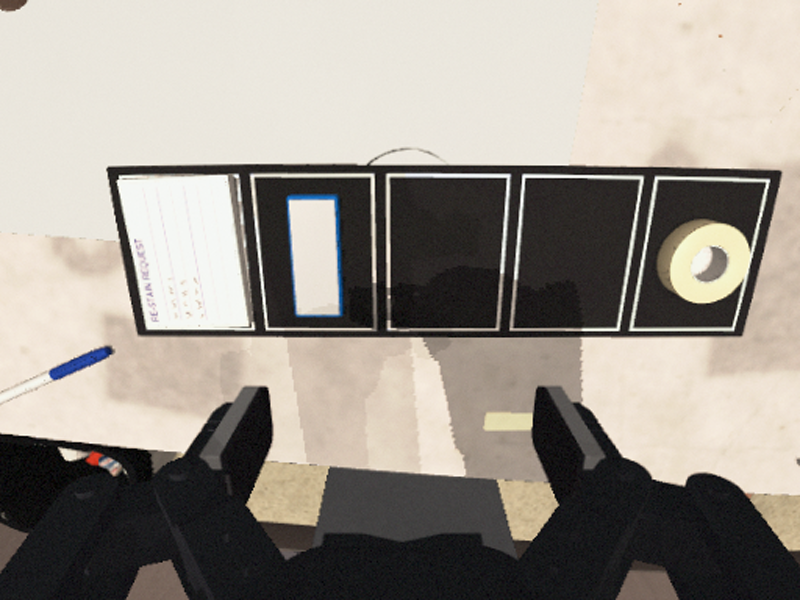

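The mailer lies in the field next to the pad, with lid corners (288,197), (337,195), (342,316) and (295,317). The field frame is (250,177) to (376,175) at the top and (266,329) to (377,329) at the bottom.

```bash
python3 - <<'E'
from matfit import *
uv=[(108,168),(780,171),(742,335),(139,335),(250,176),(375,175),(267,329),(377,329),(387,175),(510,175),(502,329),(389,329),(522,176),(643,178),(629,329),(510,329)]
M=np.array([(62,230),(62,-230),(-62,-230),(-62,230),(56,131),(56,49),(-56,131),(-56,49),(56,41),(56,-41),(-56,-41),(-56,41),(56,-49),(56,-131),(-56,-131),(-56,-49)])/1000.
O=wpt('w4',uv,.004);x,r=fit(O,M);print(x[:2].round(4),np.degrees(x[2]).round(2),abs(r).max())
for y in(.09,0,-.09): print(y,(x[:2]+y*np.array([-np.sin(x[2]),np.cos(x[2])])).round(4))
P=wpt('w4',[(288,197),(337,195),(342,316),(295,317)],.015);d=P[0]-P[3]+P[1]-P[2];print(P.mean(0).round(4),np.degrees(np.arctan2(d[1],d[0])),rect(P))
i=viewer.camera_info('wrist')
E
```

```text
[0.4716 0.02  ] 5.55 6.418723780244717
0.09 [0.4629 0.1096]
0 [0.4716 0.02  ]
-0.09 [ 0.4803 -0.0696]
[0.464  0.1092] 4.908866443111501 (array([464.1, 109.5]), 84.5, 33.2, 5.4)
```

```bash
python3 - <<'E'
from h import *
s=robot.observe();print(s['joints'].round(1),s['tool_pos'],s['orientation'])
E
```

```text
[ 10.6   1.1 -22.4 111.9   0.4  67.2 -96.4] [0.46245888 0.05056896 0.1999838 ] [-1.79981544e+02  1.34096553e-01  5.48671083e+00]
```

```bash
python3 -m handwheel '[{"offset":[0,-3,0],"spin":0.1,"claw":1},{"offset":[0,-8,1],"spin":0.28,"claw":1},{"offset":[0,-13,2],"spin":0.46,"claw":1},{"offset":[0,-18,2],"spin":0.64,"claw":1},{"offset":[0,-23,2],"spin":0.82,"claw":1},{"offset":[0,-28,2],"spin":1.0,"claw":1},{"offset":[0,-33,2],"spin":1.18,"claw":1},{"offset":[3,-36.5,2],"spin":1.36,"claw":1},{"offset":[8,-36.5,2],"spin":1.379,"claw":1},{"offset":[13,-36.5,2],"spin":1.379,"claw":1},{"offset":[16.5,-36.5,1],"spin":1.379,"claw":1},{"offset":[17.7,-36.5,0],"spin":1.379,"claw":1},{"offset":[17.7,-36.5,0],"spin":1.379,"claw":1},{"offset":[17.7,-36.5,0],"spin":1.379,"claw":1},{"offset":[17.7,-36.5,0],"spin":1.379,"claw":1}]'
python3 look.py w5
```

```text
time_s: 10.8
tool_pos: [0.6395, -0.3156, 0.2023]
orientation: [180.0, 0.0, 84.4]
contact_force: [0.0, -0.3, -0.8]
gripper_width: 0.0855
finger_force: 0.0
10.8 [ 0.6395 -0.3156  0.2023] [1.7996e+02 4.0000e-02 8.4380e+01] 0.0854821701449756
[[0.995, 0.093, 0.031, 0.648], [-0.098, 0.942, 0.322, -0.232], [0.001, -0.323, 0.946, 0.319], [0.0, 0.0, 0.0, 1.0]]
```

View pics/w5.png

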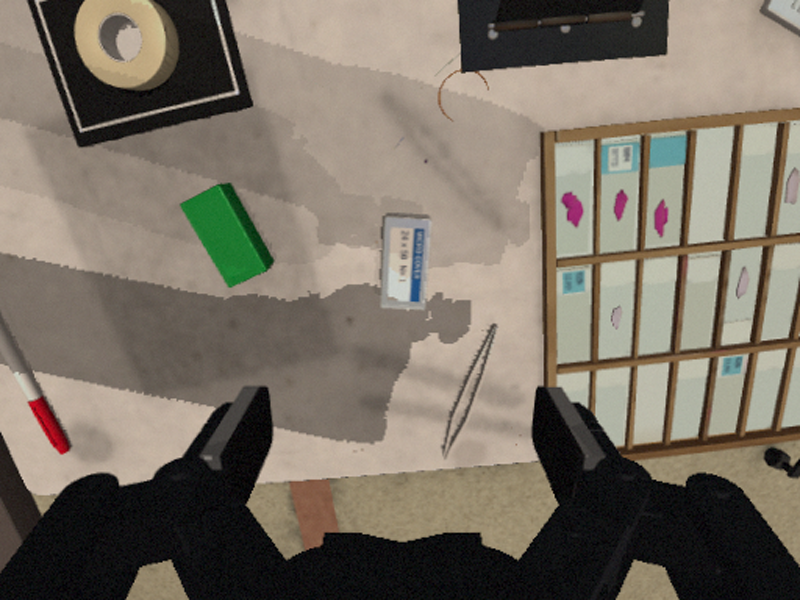

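The box is at about (405,262), with the tweezers at (470,390) and the tray edge at x≥545. I'll take one enlarged crop for its edges.

```bash
python3 - <<'E'
from h import *
im=cv2.imread('pics/w5_raw.png')[125:210,210:310]
cv2.imwrite('pics/crop2.png',cv2.resize(im,None,fx=7,fy=7,interpolation=cv2.INTER_CUBIC))
E
```

```text
(no output)
```

View pics/crop2.png

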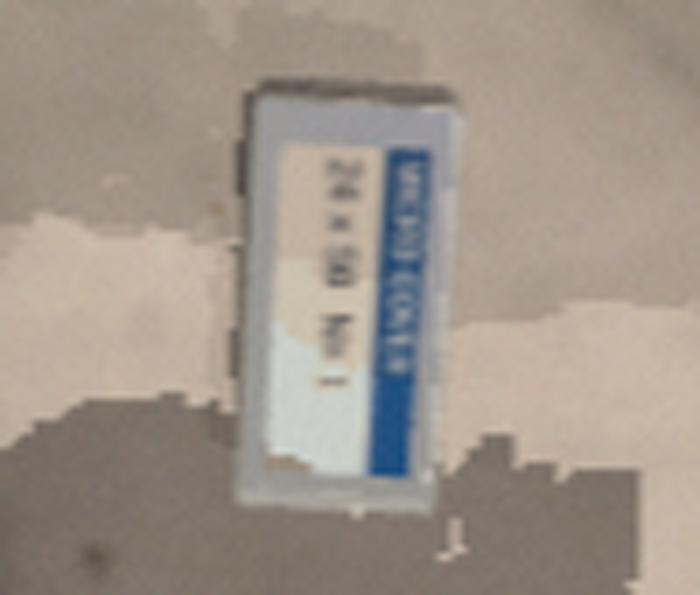

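The crop reads "MICRO COVER 24x50 No 1", so this is the cover-glass box. The top corners in the crop are (258,94), (460,104), (434,514) and (237,504).

```bash
python3 - <<'E'
from h import *
P=wpt('w5',[(210+u/7-.4,125+v/7-.4) for u,v in[(258,94),(460,104),(434,514),(237,504)]],.023,1);d=P[0]-P[3]+P[1]-P[2];print(P.mean(0).round(4),np.degrees(np.arctan2(d[1],d[0])),rect(P))
E
```

```text
[ 0.643 -0.311] 81.34415539542177 (array([ 643., -311.]), 62.7, 30.1, 81.3)
```

```bash
python3 -m handwheel '[{"offset":[0.3,0.4,-2],"spin":-0.054,"claw":0.62},{"offset":[0.3,0.4,-6],"spin":-0.054,"claw":0.62},{"offset":[0.3,0.4,-10],"spin":-0.054,"claw":0.62},{"offset":[0.3,0.4,-13],"spin":-0.054,"claw":0.62},{"offset":[0.3,0.4,-15.5],"spin":-0.054,"claw":0.62},{"offset":[0.3,0.4,-16.7],"spin":-0.054,"claw":0.62},{"offset":[0.3,0.4,-17.05],"spin":-0.054,"claw":0.62},{"offset":[0.3,0.4,-17.05],"spin":-0.054,"claw":0.62},{"offset":[0.3,0.4,-17.05],"spin":-0.054,"claw":0.25},{"offset":[0.3,0.4,-17.05],"spin":-0.054,"claw":0.25},{"offset":[0.3,0.4,-17.05],"spin":-0.054,"claw":0.25},{"offset":[0.3,0.4,-17.05],"spin":-0.054,"claw":0.25},{"offset":[0.3,0.4,-17.05],"spin":-0.054,"claw":0.25}]' 40
python3 look.py w6
```

```text
time_s: 12.48
tool_pos: [0.6439, -0.3112, 0.0321]
orientation: [179.9, 0.0, 81.3]
contact_force: [-0.8, 0.4, 5.9]
gripper_width: 0.0293
finger_force: 40.6
12.475 [ 0.6439 -0.3112  0.0321] [1.799e+02 3.000e-02 8.135e+01] 0.02929864634164242
[[0.989, 0.143, 0.047, 0.657], [-0.15, 0.935, 0.32, -0.229], [0.002, -0.323, 0.946, 0.149], [0.0, 0.0, 0.0, 1.0]]
```

```bash
python3 -m handwheel '[{"offset":[0,0,1],"spin":0,"claw":0.25},{"offset":[0,0,4],"spin":0,"claw":0.25},{"offset":[0,0,8],"spin":0,"claw":0.25},{"offset":[-2,0,12],"spin":0,"claw":0.25},{"offset":[-5,0,15.5],"spin":-0.1,"claw":0.25},{"offset":[-9,1,17],"spin":-0.25,"claw":0.25},{"offset":[-13,4,17],"spin":-0.4,"claw":0.25},{"offset":[-16,8,17],"spin":-0.55,"claw":0.25},{"offset":[-16.3,12,17],"spin":-0.7,"claw":0.25},{"offset":[-16.3,16,17],"spin":-0.85,"claw":0.25},{"offset":[-16.3,19.5,17],"spin":-1.0,"claw":0.25},{"offset":[-16.3,22,17],"spin":-1.15,"claw":0.25},{"offset":[-16.3,23.5,17],"spin":-1.25,"claw":0.25},{"offset":[-16.3,24.1,17],"spin":-1.325,"claw":0.25},{"offset":[-16.3,24.1,17],"spin":-1.325,"claw":0.25},{"offset":[-16.3,24.1,17],"spin":-1.325,"claw":0.25},{"offset":[-16.3,24.1,17],"spin":-1.325,"claw":0.25}]'
python3 look.py w7
```

```text
time_s: 14.65
tool_pos: [0.4802, -0.0703, 0.2009]
orientation: [180.0, -0.0, 5.4]
contact_force: [-0.4, 0.5, -0.8]
gripper_width: 0.0296
finger_force: 39.8
14.65 [ 0.4802 -0.0703  0.2009] [180.    -0.     5.45] 0.029581261098738005
[[0.095, 0.942, 0.321, 0.564], [-0.995, 0.09, 0.031, -0.062], [0.0, -0.322, 0.947, 0.318], [0.0, 0.0, 0.0, 1.0]]
```

View pics/w7.png

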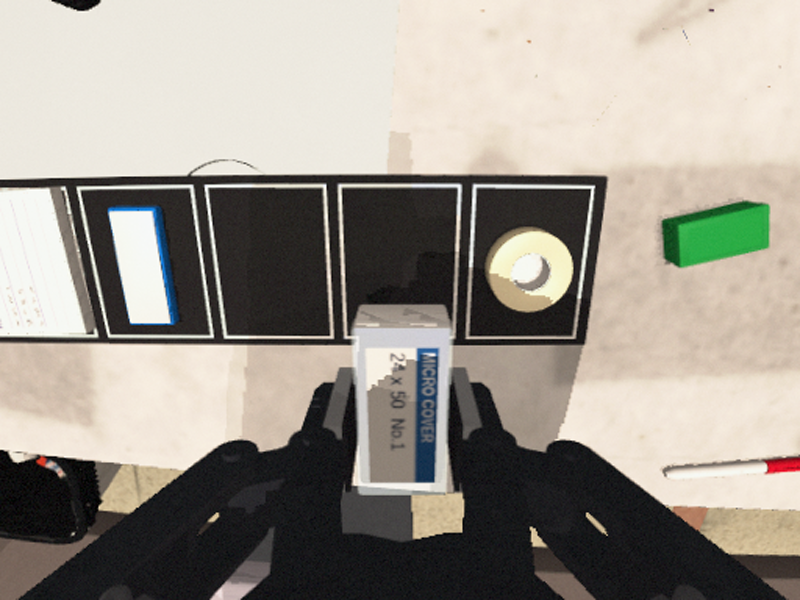

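The held box top corners are (353,329), (453,328), (447,493) and (357,492). The target field is (339,186), (462,185), (458,338), (344,337).

```bash
python3 - <<'E'
from matfit import *
uv=[(339,186),(462,185),(458,338),(344,337),(205,186),(327,186),(333,337),(223,337),(472,186),(594,187),(577,339),(467,339),(606,177),(585,344)]
M=np.array([(56,-49),(56,-131),(-56,-131),(-56,-49),(56,41),(56,-41),(-56,-41),(-56,41),(56,-139),(56,-221),(-56,-221),(-56,-139),(62,-230),(-62,-230)])/1000.
O=wpt('w7',uv,.004);x,r=fit(O,M);print(x[:2].round(4),np.degrees(x[2]).round(2),abs(r).max())
for y in(.09,0,-.09): print(y,(x[:2]+y*np.array([-np.sin(x[2]),np.cos(x[2])])).round(4))
P=wpt('w7',[(353,329),(453,328),(447,493),(357,492)],.1918);d=P[0]-P[3]+P[1]-P[2];print(P.mean(0).round(4),np.degrees(np.arctan2(d[1],d[0])),rect(P))
E
```

```text
[0.4711 0.0206] 5.42 2.0921269698497555
0.09 [0.4626 0.1102]
0 [0.4711 0.0206]
-0.09 [ 0.4796 -0.069 ]
[ 0.4807 -0.0704] 5.203144459353198 (array([480.5, -70.1]), 61.0, 30.7, 5.7)
```

```bash
python3 -m handwheel '[{"offset":[0,0.1,-1.5],"spin":0,"claw":0.25},{"offset":[0,0.1,-5],"spin":0,"claw":0.25},{"offset":[0,0.1,-9],"spin":0,"claw":0.25},{"offset":[0,0.1,-12.5],"spin":0,"claw":0.25},{"offset":[0,0.1,-14.8],"spin":0,"claw":0.25},{"offset":[0,0.1,-15.9],"spin":0,"claw":0.25},{"offset":[0,0.1,-16.3],"spin":0,"claw":0.25},{"offset":[0,0.1,-16.5],"spin":0,"claw":0.25},{"offset":[0,0.1,-16.55],"spin":0,"claw":0.25},{"offset":[0,0.1,-16.55],"spin":0,"claw":0.25}]'
```

```text
time_s: 15.95
tool_pos: [0.4807, -0.0689, 0.036]
orientation: [180.0, -0.1, 5.4]
contact_force: [-0.5, 1.1, 2.4]
gripper_width: 0.0292
finger_force: 40.2
```

```bash
python3 -m handwheel '[{"offset":[0,0,-0.05],"spin":0,"claw":0.25},{"offset":[0,0,-0.05],"spin":0,"claw":0.25},{"offset":[0,0,-0.05],"spin":0,"claw":0.5},{"offset":[0,0,-0.05],"spin":0,"claw":0.5},{"offset":[0,0,-0.05],"spin":0,"claw":0.5},{"offset":[0,0,0.8],"spin":0,"claw":0.5},{"offset":[0,0,4],"spin":0,"claw":0.5},{"offset":[0,0,9],"spin":0,"claw":0.5},{"offset":[0,3,14],"spin":0,"claw":0.7},{"offset":[0,8,16.5],"spin":0,"claw":0.7},{"offset":[0,13,16.5],"spin":0,"claw":0.7},{"offset":[0,18,16.5],"spin":0,"claw":0.7},{"offset":[3,21.3,16.5],"spin":0,"claw":0.7},{"offset":[8,21.3,16.5],"spin":0,"claw":0.7},{"offset":[13,21.3,16.5],"spin":0,"claw":0.7},{"offset":[15.7,21.3,16.5],"spin":0,"claw":0.7},{"offset":[15.7,21.3,16.5],"spin":0,"claw":0.7},{"offset":[15.7,21.3,16.5],"spin":0,"claw":0.7}]'
python3 look.py w8
```

```text
time_s: 18.2
tool_pos: [0.6365, 0.1443, 0.2004]
orientation: [-180.0, 0.0, 5.4]
contact_force: [-0.2, 0.8, 0.7]
gripper_width: 0.0594
finger_force: 0.0
18.2 [0.6365 0.1443 0.2004] [-1.7999e+02  3.0000e-02  5.4500e+00] 0.05938333469717017
[[0.095, 0.942, 0.321, 0.72], [-0.995, 0.09, 0.031, 0.153], [0.0, -0.323, 0.946, 0.317], [0.0, 0.0, 0.0, 1.0]]
```

View pics/w8.png

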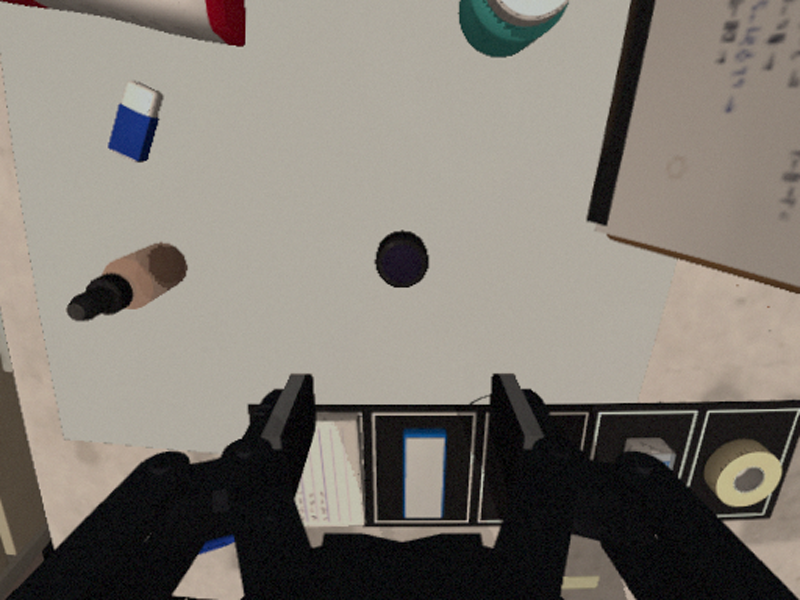

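The loupe silhouette spans columns 376–429 and rows 231–288, so its top disc centre is about (402,263). The dropper's base end is at about (165,264) and its tip at (78,310).

```bash
python3 - <<'E'
from h import *
print(wpt('w8',[(402,263)],.027),wpt('w8',[(402,261)],.0135),wpt('w8',[(376,260),(429,260)],.0135),wpt('w8',[(402,288)],.027),wpt('w8',[(402,231)],.0))
print(wpt('w8',[(165,264)],0),wpt('w8',[(78,310)],.1),wpt('w8',[(117,292)],.062))
E
```

```text
[[0.64398132 0.14499928]] [[0.64184126 0.14478092]] [[0.64086556 0.16236417]
 [0.64427854 0.12665689]] [[0.62704442 0.14337545]] [[0.65969677 0.14647954]]
[[0.62032971 0.31383877]] [[0.6227333  0.31109007]] [[0.61975311 0.31286794]]
```

```bash
python3 -m handwheel '[{"offset":[0.6,0.1,-2],"spin":0,"claw":0.7},{"offset":[0.6,0.1,-6],"spin":0,"claw":0.7},{"offset":[0.6,0.1,-10],"spin":0,"claw":0.7},{"offset":[0.6,0.1,-13],"spin":0,"claw":0.7},{"offset":[0.6,0.1,-15.3],"spin":0,"claw":0.7},{"offset":[0.6,0.1,-16.4],"spin":0,"claw":0.7},{"offset":[0.6,0.1,-16.7],"spin":0,"claw":0.7},{"offset":[0.6,0.1,-16.7],"spin":0,"claw":0.7},{"offset":[0.6,0.1,-16.7],"spin":0,"claw":0.3},{"offset":[0.6,0.1,-16.7],"spin":0,"claw":0.3},{"offset":[0.6,0.1,-16.7],"spin":0,"claw":0.3},{"offset":[0.6,0.1,-16.7],"spin":0,"claw":0.3},{"offset":[0.6,0.1,-16.7],"spin":0,"claw":0.3},{"offset":[0.6,0.1,-16.7],"spin":0,"claw":0.3}]' 40
```

```text
time_s: 20.0
tool_pos: [0.6439, 0.1453, 0.0345]
orientation: [-180.0, -0.1, 5.4]
contact_force: [-1.6, -0.3, 5.9]
gripper_width: 0.0347
finger_force: 39.9
```

```bash
python3 -m handwheel '[{"offset":[0,0,1],"spin":0,"claw":0.3},{"offset":[0,0,4],"spin":0,"claw":0.3},{"offset":[0,0,8],"spin":0,"claw":0.3},{"offset":[-2,0,12],"spin":0,"claw":0.3},{"offset":[-6,0,15.5],"spin":0,"claw":0.3},{"offset":[-10,-1,16.7],"spin":0,"claw":0.3},{"offset":[-14,-4,16.7],"spin":0,"claw":0.3},{"offset":[-16.3,-8,16.7],"spin":0,"claw":0.3},{"offset":[-16.3,-12.5,16.7],"spin":0,"claw":0.3},{"offset":[-16.3,-17,16.7],"spin":0,"claw":0.3},{"offset":[-16.3,-20,16.7],"spin":0,"claw":0.3},{"offset":[-16.3,-21.4,16.7],"spin":0,"claw":0.3},{"offset":[-16.3,-21.4,16.7],"spin":0,"claw":0.3},{"offset":[-16.3,-21.4,16.7],"spin":0,"claw":0.3},{"offset":[-16.3,-21.4,16.7],"spin":0,"claw":0.3}]'
python3 look.py w9
```

```text
time_s: 21.88
tool_pos: [0.4803, -0.0676, 0.2003]
orientation: [-180.0, -0.0, 5.5]
contact_force: [0.4, -0.7, -0.8]
gripper_width: 0.0343
finger_force: 39.9
21.875 [ 0.4803 -0.0676  0.2003] [-179.98   -0.      5.55] 0.0342873255482509
[[0.097, 0.942, 0.321, 0.564], [-0.995, 0.092, 0.031, -0.059], [0.0, -0.322, 0.947, 0.317], [0.0, 0.0, 0.0, 1.0]]
```

View pics/w9.png

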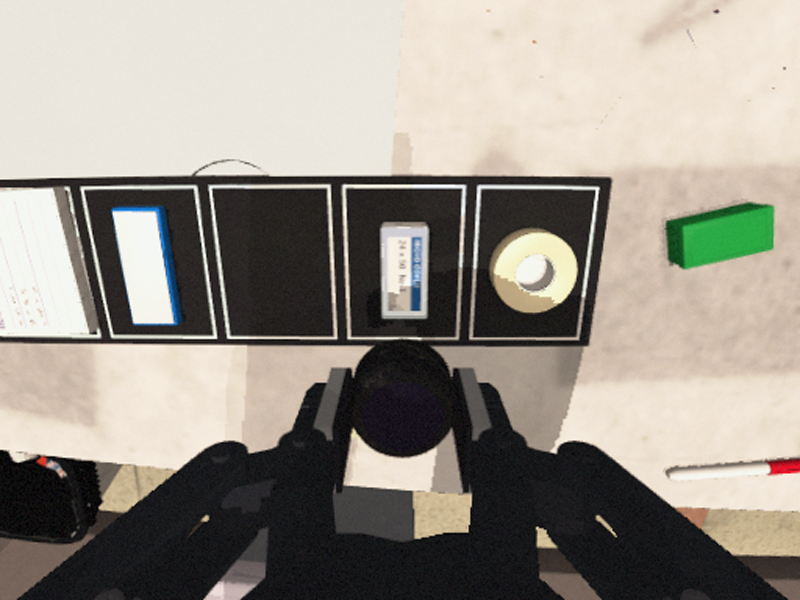

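The box sits squarely in its field, with top corners (381,230), (429,229), (428,319) and (382,320). The held loupe spans columns 353–453 and rows 340–457.

```bash
python3 - <<'E'
from h import *
P=wpt('w9',[(381,230),(429,229),(428,319),(382,320)],.027);d=P[0]-P[3]+P[1]-P[2];print(P.mean(0).round(4),np.degrees(np.arctan2(d[1],d[0])),rect(P))
print(wpt('w9',[(403,457)],.1928),wpt('w9',[(353,405),(453,405)],.1928),wpt('w9',[(403,340)],.1658))
E
```

```text
[ 0.4795 -0.0697] 5.68608179953365 (array([479.4, -69.5]), 61.7, 31.1, 6.0)
[[ 0.46659715 -0.06916167]] [[ 0.4845445  -0.05180116]
 [ 0.48754414 -0.08270151]] [[ 0.49593381 -0.06635703]]
```

```bash
python3 -m handwheel '[{"offset":[-0.1,-0.2,-1.5],"spin":0,"claw":0.3},{"offset":[-0.1,-0.2,-5],"spin":0,"claw":0.3},{"offset":[-0.1,-0.2,-8.5],"spin":0,"claw":0.3},{"offset":[-0.1,-0.2,-11],"spin":0,"claw":0.3},{"offset":[-0.1,-0.2,-12.5],"spin":0,"claw":0.3},{"offset":[-0.1,-0.2,-13.2],"spin":0,"claw":0.3},{"offset":[-0.1,-0.2,-13.6],"spin":0,"claw":0.3},{"offset":[-0.1,-0.2,-13.8],"spin":0,"claw":0.3},{"offset":[-0.1,-0.2,-13.85],"spin":0,"claw":0.3},{"offset":[-0.1,-0.2,-13.85],"spin":0,"claw":0.3}]'
```

```text
time_s: 23.18
tool_pos: [0.4795, -0.0709, 0.0622]
orientation: [180.0, -0.0, 5.4]
contact_force: [-0.9, -0.2, -0.6]
gripper_width: 0.0344
finger_force: 39.9
```

```bash
python3 -m handwheel '[{"offset":[0,0.1,0],"spin":0,"claw":0.3},{"offset":[0,0.1,-0.05],"spin":0,"claw":0.3},{"offset":[0,0.1,-0.08],"spin":0,"claw":0.3},{"offset":[0,0.1,-0.08],"spin":0,"claw":0.3},{"offset":[0,0.1,-0.08],"spin":0,"claw":0.4},{"offset":[0,0.1,-0.08],"spin":0,"claw":0.5},{"offset":[0,0.1,-0.08],"spin":0,"claw":0.6},{"offset":[0,0.1,-0.08],"spin":0,"claw":0.6},{"offset":[0,0.1,1],"spin":0,"claw":0.6},{"offset":[0,0.1,4],"spin":0,"claw":0.6},{"offset":[0,0.1,9],"spin":0,"claw":0.6},{"offset":[0,0.1,13.8],"spin":0,"claw":0.6},{"offset":[0,0.1,13.8],"spin":0,"claw":0.6},{"offset":[0,0.1,13.8],"spin":0,"claw":0.6}]'
python3 look.py w10; python3 - <<'E'
import cv2
im=cv2.imread('pics/w10_raw.png')[100:230,190:390];cv2.imwrite('pics/crop3.png',cv2.resize(im,None,fx=4,fy=4,interpolation=cv2.INTER_CUBIC))
E
```

```text
time_s: 24.92
tool_pos: [0.479, -0.0699, 0.1999]
orientation: [180.0, -0.0, 5.4]
contact_force: [0.4, 0.2, -0.0]
gripper_width: 0.0512
finger_force: 0.0
24.925 [ 0.479  -0.0699  0.1999] [ 1.80e+02 -2.00e-02  5.43e+00] 0.05118140076838731
[[0.095, 0.942, 0.321, 0.562], [-0.995, 0.09, 0.031, -0.062], [0.001, -0.322, 0.947, 0.317], [0.0, 0.0, 0.0, 1.0]]
```

View pics/crop3.png

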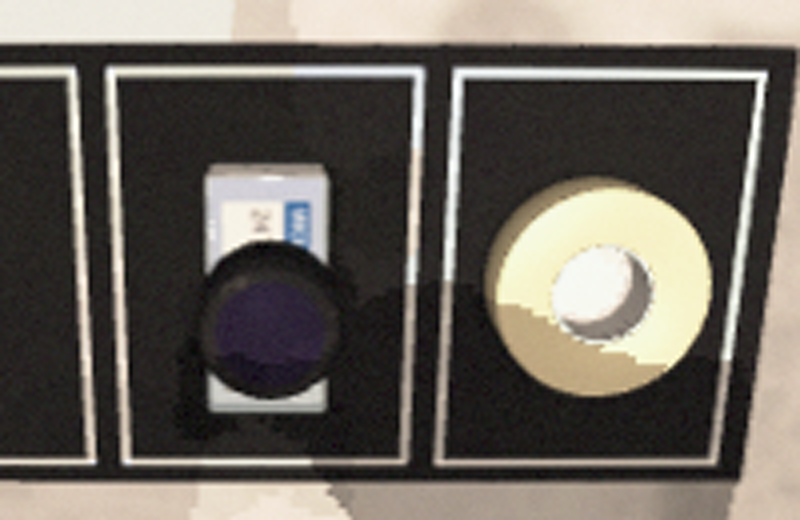

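The loupe stands on the box, with its silhouette at crop columns 203–341 and rows 240–398. The box top spans (204,178) to (327,411). I'll check how central it is.

```bash
python3 - <<'E'
from h import *
c=lambda L,z:wpt('w10',[(190+u/4-.4,100+v/4-.4) for u,v in L],z,1)
P=c([(204,178),(329,178),(327,411),(209,412)],.027);print('box',P.mean(0).round(4),rect(P))
i=json.load(open('pics/w10.json'))
# predicted silhouette of loupe for centre
best=None
obs=np.array([203,341,240,398])
t=np.linspace(0,2*np.pi,90)
from scipy.optimize import least_squares
def sil(p):
    q=np.array([proj(i,(p[0]+.018*np.cos(a),p[1]+.018*np.sin(a),z)) for a in t for z in(.0275,.0535)])
    u=(q[:,0]-190+.4)*4;v=(q[:,1]-100+.4)*4
    return np.array([u.min(),u.max(),v.min(),v.max()])-obs
r=least_squares(sil,[.48,-.07],diff_step=1e-3);print('loupe',r.x.round(4),r.fun)
E
```

```text
box [ 0.4806 -0.069 ] (array([480.6, -69. ]), 61.8, 31.0, 5.6)
loupe [ 0.4798 -0.0702] [-8.12955229  8.14047614 -6.95106888  7.33676386]
```

```bash
python3 -m handwheel '[{"offset":[0,3,1],"spin":0,"claw":1},{"offset":[0,8,3],"spin":0,"claw":1},{"offset":[0,13.5,3],"spin":0,"claw":1},{"offset":[0,19,3],"spin":0,"claw":1},{"offset":[0,24.5,3],"spin":0,"claw":1},{"offset":[2,30,3],"spin":0,"claw":1},{"offset":[5,34.5,3],"spin":0,"claw":1},{"offset":[9,37.5,3],"spin":0,"claw":1},{"offset":[12.5,38.3,3],"spin":0,"claw":1},{"offset":[14.1,38.3,3],"spin":0,"claw":1},{"offset":[14.1,38.3,3],"spin":0,"claw":1},{"offset":[14.1,38.3,3],"spin":0,"claw":1},{"offset":[14.1,38.3,3],"spin":0,"claw":1}]'
python3 look.py w11
```

```text
time_s: 26.6
tool_pos: [0.6194, 0.3132, 0.2299]
orientation: [180.0, 0.0, 5.5]
contact_force: [0.2, -1.0, 0.7]
gripper_width: 0.0854
finger_force: 0.0
26.6 [0.6194 0.3132 0.2299] [1.80e+02 1.00e-02 5.46e+00] 0.08542756855514869
[[0.095, 0.942, 0.321, 0.703], [-0.995, 0.09, 0.031, 0.321], [0.0, -0.323, 0.947, 0.347], [0.0, 0.0, 0.0, 1.0]]
```

View pics/w11.png

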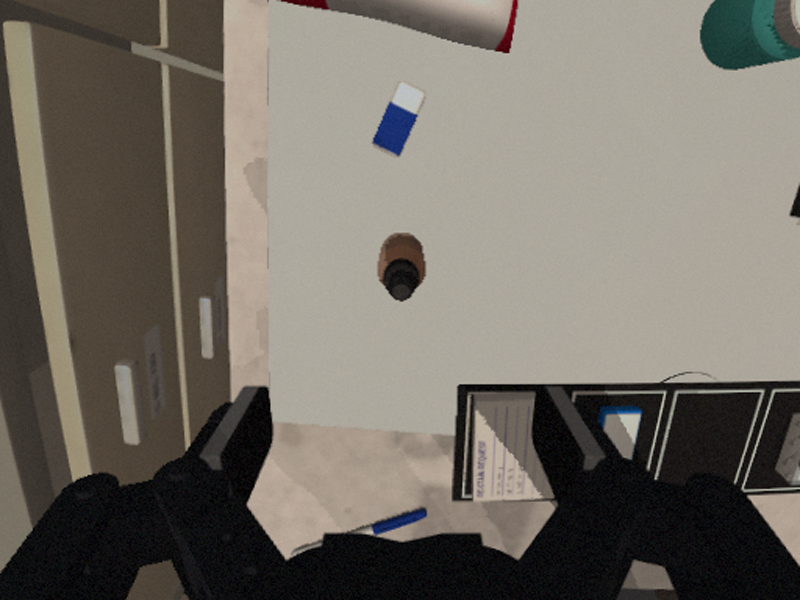

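The dropper is centred below, with its tip at (402,290) and its body across columns 377–426.

```bash
python3 - <<'E'
from h import *
print(wpt('w11',[(402,290)],.1),wpt('w11',[(377,262),(426,262)],.045),wpt('w11',[(402,233)],0))
E
```

```text
[[0.62276414 0.31349514]] [[0.62306631 0.33036699]
 [0.62621048 0.29752741]] [[0.63559388 0.31460845]]
```

```bash
python3 -m handwheel '[{"offset":[0.1,0.05,-2],"spin":0,"claw":1},{"offset":[0.1,0.05,-5.5],"spin":0,"claw":1},{"offset":[0.1,0.05,-9],"spin":0,"claw":1},{"offset":[0.1,0.05,-12],"spin":0,"claw":1},{"offset":[0.1,0.05,-14.5],"spin":0,"claw":0.8},{"offset":[0.1,0.05,-16.2],"spin":0,"claw":0.8},{"offset":[0.1,0.05,-17],"spin":0,"claw":0.7},{"offset":[0.1,0.05,-17.15],"spin":0,"claw":0.6},{"offset":[0.1,0.05,-17.15],"spin":0,"claw":0.5},{"offset":[0.1,0.05,-17.15],"spin":0,"claw":0.4},{"offset":[0.1,0.05,-17.15],"spin":0,"claw":0.3},{"offset":[0.1,0.05,-17.15],"spin":0,"claw":0.3},{"offset":[0.1,0.05,-17.15],"spin":0,"claw":0.3},{"offset":[0.1,0.05,-17.15],"spin":0,"claw":0.3}]' 40
```

```text
time_s: 28.4
tool_pos: [0.6217, 0.3139, 0.0594]
orientation: [-180.0, -0.1, 5.4]
contact_force: [-0.7, -0.1, 5.5]
gripper_width: 0.0312
finger_force: 39.9
```

```bash
python3 -m handwheel '[{"offset":[0,0,1],"spin":0,"claw":0.3},{"offset":[0,0,4],"spin":0,"claw":0.3},{"offset":[0,0,8],"spin":0,"claw":0.3},{"offset":[-1,-1,11],"spin":0,"claw":0.3},{"offset":[-3,-4,12],"spin":0,"claw":0.3},{"offset":[-6,-8,12],"spin":0,"claw":0.3},{"offset":[-9,-12,12],"spin":0,"claw":0.3},{"offset":[-11.5,-16,12],"spin":0,"claw":0.3},{"offset":[-13.5,-20,12],"spin":0,"claw":0.3},{"offset":[-15,-24,12],"spin":0,"claw":0.3},{"offset":[-15,-27,12],"spin":0,"claw":0.3},{"offset":[-15,-28.7,12],"spin":0,"claw":0.3},{"offset":[-15,-29.3,12],"spin":0,"claw":0.3},{"offset":[-15,-29.3,12],"spin":0,"claw":0.3},{"offset":[-15,-29.3,12],"spin":0,"claw":0.3},{"offset":[-15,-29.3,12],"spin":0,"claw":0.3}]'
python3 look.py w12
```

```text
time_s: 30.4
tool_pos: [0.4712, 0.0215, 0.1782]
orientation: [-180.0, 0.0, 5.5]
contact_force: [0.1, -0.0, -0.9]
gripper_width: 0.0312
finger_force: 39.8
30.4 [0.4712 0.0215 0.1782] [-1.7998e+02  1.0000e-02  5.5100e+00] 0.031168650418891615
[[0.096, 0.942, 0.321, 0.555], [-0.995, 0.091, 0.031, 0.03], [0.0, -0.323, 0.947, 0.295], [0.0, 0.0, 0.0, 1.0]]
```

View pics/w12.png

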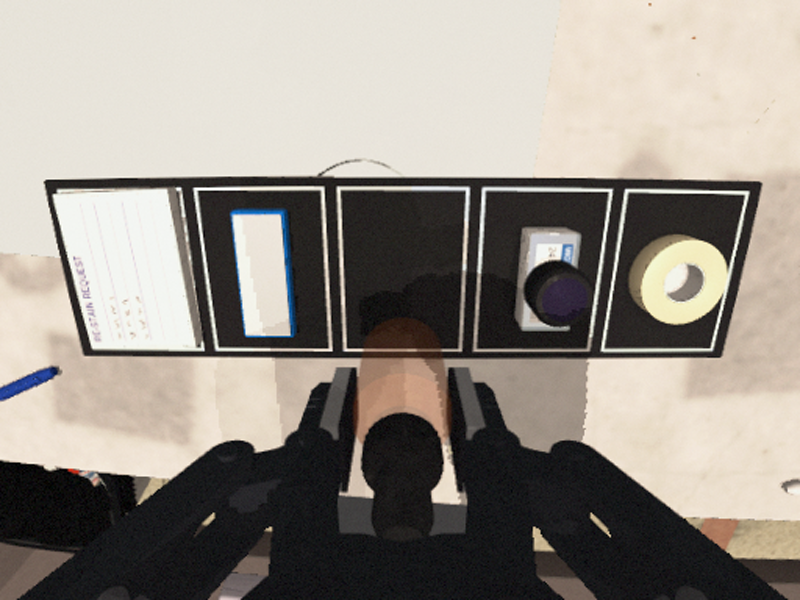

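The bottle hangs upright with its base edge at (402,317), and the middle field below it is empty. I'm lowering it.

```bash
python3 - <<'E'
from h import *
print(wpt('w12',[(402,317)],.1188)-[.0165,0])
E
python3 -m handwheel '[{"offset":[0,-0.05,-1.5],"spin":0,"claw":0.3},{"offset":[0,-0.05,-4.5],"spin":0,"claw":0.3},{"offset":[0,-0.05,-7.5],"spin":0,"claw":0.3},{"offset":[0,-0.05,-9.5],"spin":0,"claw":0.3},{"offset":[0,-0.05,-10.8],"spin":0,"claw":0.3},{"offset":[0,-0.05,-11.3],"spin":0,"claw":0.3},{"offset":[0,-0.05,-11.45],"spin":0,"claw":0.3},{"offset":[0,-0.05,-11.5],"spin":0,"claw":0.3},{"offset":[0,-0.05,-11.5],"spin":0,"claw":0.3}]'
```

```text
[[0.4693909  0.02292488]]
time_s: 31.58
tool_pos: [0.4716, 0.0201, 0.0638]
orientation: [180.0, -0.1, 5.4]
contact_force: [1.2, -0.1, -0.5]
gripper_width: 0.031
finger_force: 39.8
```

```bash
python3 -m handwheel '[{"offset":[0.05,0,-0.03],"spin":0,"claw":0.3},{"offset":[0.05,0,-0.06],"spin":0,"claw":0.3},{"offset":[0.05,0,-0.06],"spin":0,"claw":0.3},{"offset":[0.05,0,-0.06],"spin":0,"claw":0.4},{"offset":[0.05,0,-0.06],"spin":0,"claw":0.5},{"offset":[0.05,0,-0.06],"spin":0,"claw":0.6},{"offset":[0.05,0,-0.06],"spin":0,"claw":0.7},{"offset":[0.05,0,-0.06],"spin":0,"claw":0.7},{"offset":[0.05,0,1],"spin":0,"claw":0.8},{"offset":[0.05,0,4],"spin":0,"claw":0.8},{"offset":[0.05,0,8],"spin":0,"claw":0.8},{"offset":[0.05,0,13],"spin":0,"claw":0.8},{"offset":[0.05,0,18],"spin":0,"claw":0.8},{"offset":[0.05,0,20],"spin":0,"claw":0.8},{"offset":[0.05,0,20],"spin":0,"claw":0.8},{"offset":[0.05,0,20],"spin":0,"claw":0.8}]'
python3 look.py w13
```

```text
time_s: 33.58
tool_pos: [0.4712, 0.0201, 0.2625]
orientation: [-180.0, 0.1, 5.4]
contact_force: [-0.7, 0.5, -0.1]
gripper_width: 0.0684
finger_force: 0.0
33.575 [0.4712 0.0201 0.2625] [-1.80e+02  6.00e-02  5.44e+00] 0.06839458061507277
[[0.095, 0.942, 0.322, 0.555], [-0.995, 0.09, 0.031, 0.028], [0.0, -0.323, 0.946, 0.379], [0.0, 0.0, 0.0, 1.0]]
```

View pics/w13.png

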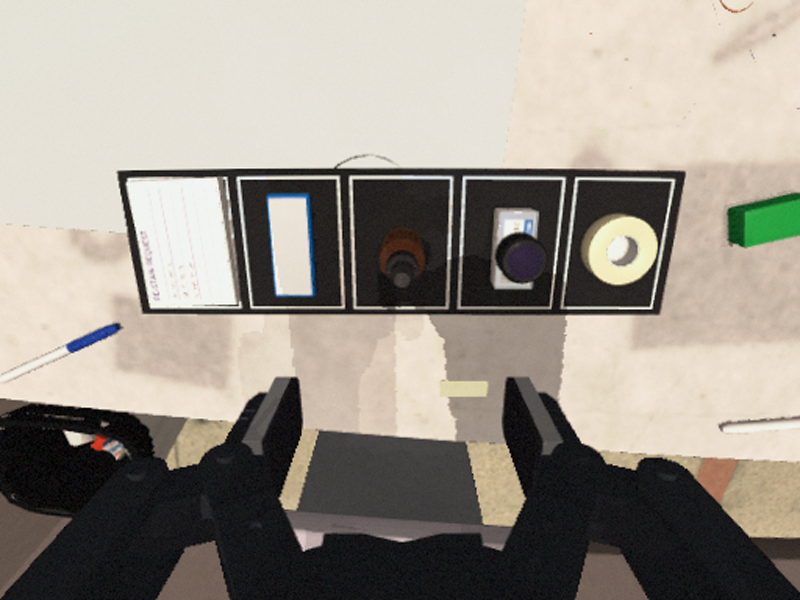

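The dropper stands upright in the middle field at (402,250). The mailer and the box with the loupe are in place, and the pad, roll and the rest are undisturbed.

```bash
python3 -c "
from h import *
print(wpt('w13',[(402,277)],.104),wpt('w13',[(402,229)],.004)-[.0165,0]);print(order.hand_in())"
```

```text
[[0.47360154 0.02022271]] [[0.46841616 0.02119545]]
the job is handed in; nothing more can be done
None
```

The coverslipping station is set out and handed in at about 34 s of the 144 s allowed: the mailer, the cover-glass box with the loupe on top and the upright dropper bottle all measured within about 2 mm of their intended positions. I moved nothing else.

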